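Swap the battery pack of a bench supply until the catch clicks

ROBOT

A 6-joint arm with a two-finger parallel gripper is mounted at the origin on the work surface. World frame = base frame: x ahead of the robot, y to its left, z up, the work surface at z = 0. Lengths are in m, angles in rad, forces in N, time in s.
With the tool pointing down it reaches from about 0.35 to 0.975 m from the base axis. Payload 4.9 kg.
Tool frame: the origin (TCP) lies on the centre line of the jaws, within the pads' length; the fingertips stand ctrl.tcp_to_tips ahead of it and the grasp point (between the pads) lies 3 mm ahead of it (ctrl.tcp_to_tips is the distance from the TCP to the fingertips, in m); z points along the fingers, y is the direction in which the jaws open and shut (so a half turn about z gives the same grasp; the last joint's range is limited). The gripper opens to 85 mm and grips with 20 to 120 N. Pads are 22 mm wide; open, the fingers measure 114 mm over their backs; the gripper's body (76 mm by 85 mm) begins 54 mm behind the grasp point. The pads swing forward as they close: fully open they stand 13 mm farther back than shut.
Start: joints at [-0.119, 0.053, 1.613, -0, 1.476, -0.119], TCP at [0.625, 0, 0.253] pointing down, gripper open.
Joint ranges: [-3.01, 3.01], [-1.01, 2.22], [0.06, 2.58], [-1.02, 4.17], [0.09, 2.62], [-3.14, 3.14]. Speed limits (rad/s): [2.57, 2.57, 3.14, 3.14, 3.14, 3.14].

INTERFACE

Orientations are given as a rotation vector (axis times angle).
In Python, from station import ctrl, vision gives the robot as it stands.
- The arm moves only by the tool jog_arm, never from a script. Its argument "deltas" is a list of rows, each a list of 7 numbers: the turn, a rotation vector about the tool's x, y, z in rad, then the shift along the tool's x, y, z in cm, then the opening, from 0 (shut) to 1 (fully open). A call has 1 to 12 rows; each row shifts and turns the commanded pose from where the row before left it, along the tool's axes as they then stand; what a row does not reach is not made up. A row lasts 1/12 s, in which the tool goes at most 41.7 mm and 7.16 degrees, less where a joint would pass 70% of its speed; a pose out of reach is approached as far as the arm can. A call with a gripper value outside its range is refused whole. The fingers move at their own pace and stop on an object; "grip_force" is the grip in N (left out, the last holds). Time passes only in rows, so rows that do not move let the fingers close. It gives the time, the measured TCP pose, the force and the opening at its end, in the units of the state.
- ctrl.get_obs(): the state, without advancing time (a new reading comes with each control period).
- vision.get_image(name): name is "scene" or "side" or "wrist"; returns (picture, depth): 480x640x3 uint8, red, green, blue; 480x640 float32, m along the optical axis (not along the pixel's ray), 0 where there is no reading.
- vision.calibration(name): a dict with "fx", "fy", "cx", "cy" (pixels), "dist" ([k1, k2, p1, p2, k3] as OpenCV has them; the pictures are not rectified), "rvec" (rotation vector, rad) and "tvec" (3), from world to camera coordinates, as OpenCV has them; the wrist camera has in their place "hand_eye" (4x4, takes a point from camera to tool coordinates, whose origin is the TCP and whose axes are the flange's). Camera axes: x right, y down, z forward; pixel columns grow to the right and rows downward; lengths in m; the calibration is good to about 2 mm. A picture is of the moment at which its call begins: read the wrist's pose just before it. calibration takes no time and is no camera call.
- ctrl.finish_job(): hands the job in, once; it reports no verdict.
The state is a dict: "t": time; "q": joint angles; "dq": joint speeds; "effort": joint torques, N m; "tool_pos": TCP position; "tool_rot": TCP orientation; "contact_force": force on the tool from outside, world axes, zero at the start; "wrist_torque": the same for the moment, N m; "opening": finger opening in m.
Only numpy, scipy, OpenCV 4.12 (cv2) and the standard library are available. Lean on these libraries where they do the work, as an engineer would, in place of code of your own. Each camera call takes 0.05 s, during which the arm holds its last target. There are 200 camera calls.

TASK

The battery pack in the bench supply is spent: press the release button on the supply's side so that the pack springs out, draw it out and lay it in the white tray beside the other empty one, flat on its base. Set the fresh pack from the bench on the supply's loading deck, shoe end towards the head, let go of it and push it in until it is fully home and the catch has clicked behind its shoe. Do not knock over or shift the glassware and the other things standing about.

Things in the scene. Friction and masses are not known exactly. Their poses are not given: they have to be found in the camera images.
- supply: Battery bench supply, fixed: grey base x -105 to 132, y +-46 mm in its frame, its top (the deck) 18 mm above the bench. Origin on the bench under the centre of a pack that is home; x points along the slide, from the open mouth (robot side) in to the head. White head: x 49 to 132, 80 mm high, knob to 92. Pack home: centre at x 0, y 0, 45 mm up, its x along the slide.
- deck (a point): Place on the loading deck's surface, 18 mm above the bench, at the supply's x -62, y 0: with a pack's centre over it, the shoe is still short of the catch. Axes as the supply's. Guides 63 mm apart, 7 mm higher than the deck (25 mm above the bench, out to y +-46), run inwards from x -4; towards the mouth they flare to 80 mm apart at x -40. Deck clear from above for x -105 to 24.
- lips (a point): Middle between two lips over the bay's inner end (the supply's x 24 to 49; 52 mm apart, undersides 28.5, tops 33 mm above the bench): they overhang the shoe, so a pack can be lifted out only with its shoe end short of x 24. Behind them a sprung block meets the pack 14 mm before home and pushes it back with 3.5 to 5 N: it comes out again unless caught. Solid stop 4 mm past home.
- nose (a point): Inner tip of the steel catch nose: stands 6 mm out of the left (+y) guide at the supply's x 2 to 19, ramped towards the mouth, square behind (x 19). A pack pushed in, shoe first, forces it aside; it springs back behind the shoe's rear edge when the pack is home (push 1 to 3 mm past home to be sure). Pushing in takes up to about 15 N (slowly, low on its rear end). Moves with the catch.
- release_button (a point): Centre of the outer face of the release button: aluminium block 28 mm long, 4 to 23 mm above the bench, 12 mm proud of the supply's right (-y) side at its x 0. Axes as the supply's. Pressed along +y (9 mm at most, 1.6 N rising to 3.9 N) it draws the nose aside; beyond 6 mm the pack in the bay is freed and springs about 14 mm out; draw it 10 mm more or farther to clear the lips.
- catch (a joint): How far the catch and its button are pushed aside, in m: 0 = at rest (nose out, latched), 0.009 = fully pressed.
- spent_mid (a point): Spent pack, caught in the supply at the start. All packs: grey box 90 (x) by 48 (y) by 54 mm high, 0.2 to 0.3 kg, standing on its base; at the bottom of its leading (+x) end a lighter grey shoe, the last 26 mm of its length, 60 mm wide, 8 mm high (front corners cut off by 4 mm), so it sticks out 6 mm on each side. Point at its centre, 27 mm above its underside; x to the shoe end, z up.
- fresh_mid (a point): The fresh pack, alike, standing on the bench among the glassware. Point at its centre, 27 mm above its underside; x to the shoe end, z up.
- empty_mid (a point): Another empty pack that already lies in the tray (a bystander, crosswise at the tray's -x end). Point at its centre, 27 mm above its underside; x to the shoe end, z up.
- tray: White open tray, fixed to the bench: 250 (x) by 200 (y) by 35 mm high, walls and floor 5 mm; origin under its centre. The +x half of it is free.
- beaker: Bystander: glass beaker, 68 mm across, 95 mm high, off the shoe end of the fresh pack; origin at the centre of its underside.
- dish: Bystander: low glass dish, 90 mm across, 18 mm high, off the rear end of the fresh pack; origin under its centre.
- stopper: Bystander: rubber stopper, 30 mm across, 28 mm high, beside the fresh pack; origin under its centre.
- cell: Bystander: small glass beaker, 50 mm across, 60 mm high, with a copper and a zinc strip reaching up to 105 mm, beside the supply's head; origin under its centre.
- multimeter: Bystander: multimeter lying on its back, 150 by 76 by 48 mm high; origin under its centre.
- reagent: Bystander: brown glass bottle, 60 mm across, 130 mm high; origin under its centre.
- spoon: Bystander: white plastic spoon 150 mm long lying on the bench beyond the other things; origin under its middle.
Mind the look-alikes: they are no part of the job. What is shaped like the part that bears spent_mid but blue or green is not meant.

How it is judged:
On the way, in this order (a step that is already met when the one before it is completed fails the run):
1. the spent pack has been released and is out of the supply (distance between spent_mid and supply above 0.13 m), for 0.1 s.
2. the fresh pack stands on the loading deck, short of the catch, and has been let go (x of fresh_mid in the frame of supply between -0.11 and -0.035 m and y of fresh_mid in the frame of supply between -0.015 and 0.015 m and z of fresh_mid in the frame of supply between 0.04 and 0.05 m and angle between fresh_mid's own z axis and vertical below 0.1 rad and contact force between the fingers and fresh below 0.1 N), for 0.2 s.
At the end, for the whole second after the job is handed in: The fresh pack is home on the deck (centre within 3 mm along the slide) with the catch sprung back behind its shoe to within 2.5 mm of rest; the spent pack lies in the tray, its base on the tray floor, upright to 0.1 rad; both at rest (x of fresh_mid in the frame of supply between -0.003 and 0.004 m and y of fresh_mid in the frame of supply between -0.004 and 0.004 m and z of fresh_mid in the frame of supply between 0.042 and 0.048 m and value of joint catch below 0.0025 m and x of spent_mid in the frame of tray between -0.12 and 0.12 m and y of spent_mid in the frame of tray between -0.095 and 0.095 m and z of spent_mid in the frame of tray between 0.027 and 0.037 m and angle between spent_mid's own z axis and vertical below 0.1 rad and linear speed of each of fresh, spent below 0.02 m/s); the robot touches nothing.
It fails at once if the beaker, the dish or the stopper by the fresh pack is knocked over or shifted by more than 30 mm (distance of any of beaker, dish, stopper from where it was at the start of the episode above 0.03 m or angle between any of beaker, dish, stopper's own z axis and vertical above 0.4 rad).
It fails at once if the small beaker with the metal strips is knocked over or shifted by more than 30 mm (distance of cell from where it was at the start of the episode above 0.03 m or angle between cell's own z axis and vertical above 0.4 rad).
It fails at once if the multimeter or the brown bottle is knocked over or shifted by more than 30 mm (distance of any of multimeter, reagent from where it was at the start of the episode above 0.03 m or angle between any of multimeter, reagent's own z axis and vertical above 0.4 rad).
It fails at once if the spoon is knocked over or shifted by more than 30 mm (distance of spoon from where it was at the start of the episode above 0.03 m or angle between spoon's own z axis and vertical above 0.4 rad).
It fails at once if the other empty pack is knocked over or shifted by more than 30 mm (distance of empty_mid from where it was at the start of the episode above 0.03 m or angle between empty_mid's own z axis and vertical above 0.4 rad).
It also fails if it takes over 72 s, if anything falls off the work surface, if the arm or the gripper's body presses on something with over 40 N, if the wrist force passes 120 N, or if a joint passes its speed limit or range.

## Working session

There is one attempt and no reset: what is moved stays moved. The work goes in short steps, Python scripts to look and compute and a tool call to move; the robot and the scene stay as the last step left them, time stands still between calls to the robot, and variables do not carry over. Pictures are saved under pics/ and viewed, about 8 in all and at most 12, crops included, and the job is handed in when it is done.

Besides the shell and the picture viewer there is one more tool, called as a command line: name --pt "numbers of a row" for each row, then --argument value for the rest. jog_arm: Moves the arm, as the interface text tells. Its arguments: {"type":"object","properties":{"deltas":{"type":"array"},"grip_force":{"type":"number"}},"required":["deltas"]}

```bash
ls; mkdir -p pics; python3 - <<'E'
from station import ctrl, vision
import cv2,numpy as np
o=ctrl.get_obs();print(o['t'],o['tool_pos'],o['tool_rot'],ctrl.tcp_to_tips,o['opening'])
for n in('scene','side'):
    im,d=vision.get_image(n);np.savez(f'pics/{n}0.npz',im=im,d=d);cv2.imwrite(f'pics/{n}0.png',im[:,:,::-1])
    c=vision.calibration(n);print(n,c); print((d>0).mean())
print(vision.calibration('wrist'))
E
```

```text
pics
0.0 [6.24440843e-01 6.75586090e-05 2.52063504e-01] [-2.22031528e+00 -2.22032439e+00  1.94343796e-03] 0.022 0.08531136089254514
scene {'fx': 448.1267155536053, 'fy': 448.1267155536053, 'cx': 323.0222744151258, 'cy': 236.86882283165315, 'dist': array([-0.10962393,  0.        ,  0.        ,  0.        ,  0.        ]), 'rvec': array([ 0.83182885,  2.41176074, -1.26113458]), 'tvec': array([ 0.4855628 , -0.14976955,  1.80455907])}
0.981484375
side {'fx': 479.47226725666076, 'fy': 479.47226725666076, 'cx': 318.39817722807453, 'cy': 242.81793338441565, 'dist': array([-0.02490845,  0.        ,  0.        ,  0.        ,  0.        ]), 'rvec': array([ 2.27297591, -0.13780748,  0.03986894]), 'tvec': array([-0.59015884,  0.11097483,  1.51096124])}
0.9953645833333333
{'fx': 382.0182638576835, 'fy': 382.0182638576835, 'cx': 314.7917232378906, 'cy': 240.50830638629492, 'dist': array([-0.05345627,  0.        ,  0.        ,  0.        ,  0.        ]), 'hand_eye': array([[-1.08778925e-04, -9.65074969e-01, -2.61973840e-01,
         6.56379244e-02],
       [ 9.99999955e-01, -3.16249615e-05, -2.98726244e-04,
         7.49423893e-05],
       [ 2.80008308e-04, -2.61973860e-01,  9.65074929e-01,
        -1.21618834e-01],
       [ 0.00000000e+00,  0.00000000e+00,  0.00000000e+00,
         1.00000000e+00]])}
```

View pics/scene0.png

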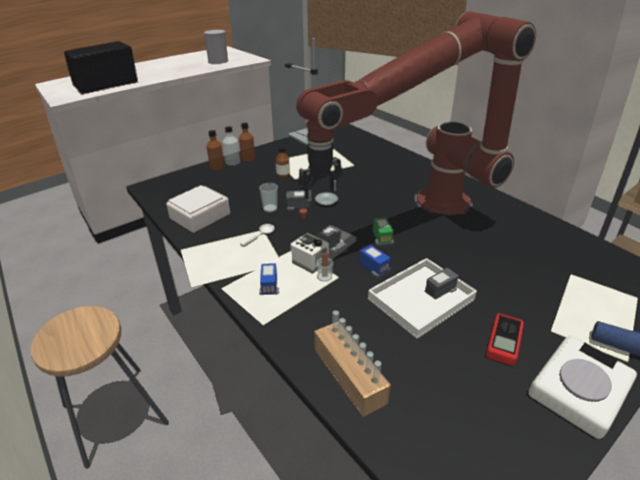

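View pics/side0.png

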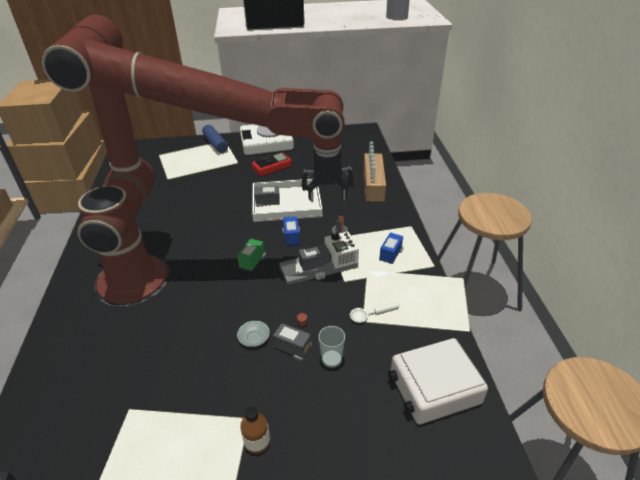

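```bash
cat > h.py <<'E'
import numpy as np,cv2
from scipy.spatial.transform import Rotation as R
from station import ctrl,vision
def grab(n,save=None):
    o=ctrl.get_obs(); im,d=vision.get_image(n)
    if save: cv2.imwrite(f'pics/{save}.png',im[:,:,::-1]); np.savez(f'pics/{save}.npz',im=im,d=d,p=o['tool_pos'],r=o['tool_rot'])
    return im,d,o['tool_pos'],o['tool_rot']
def cam(n,p=None,r=None):
    """returns camera->world rotation, camera origin, K, dist"""
    c=vision.calibration(n);K=np.array([[c['fx'],0,c['cx']],[0,c['fy'],c['cy']],[0,0,1]])
    if n=='wrist':
        H=c['hand_eye'];Rt=R.from_rotvec(r).as_matrix();return Rt@H[:3,:3],Rt@H[:3,3]+p,K,c['dist']
    Rc=R.from_rotvec(c['rvec']).as_matrix();return Rc.T,-Rc.T@c['tvec'],K,c['dist']
def world(n,uv,d,p=None,r=None):
    A,t,K,ds=cam(n,p,r);uv=np.asarray(uv,float).reshape(-1,2)
    n2=cv2.undistortPoints(uv[:,None],K,ds)[:,0]
    z=d[uv[:,1].astype(int),uv[:,0].astype(int)]
    return (np.c_[n2,np.ones(len(uv))]*z[:,None])@A.T+t
def onplane(n,uv,h,p=None,r=None):
    A,t,K,ds=cam(n,p,r);uv=np.asarray(uv,float).reshape(-1,2)
    v=np.c_[cv2.undistortPoints(uv[:,None],K,ds)[:,0],np.ones(len(uv))]@A.T
    return t+v*((h-t[2])/v[:,2])[:,None]
def cloud(n,im,d,p=None,r=None):
    vv,uu=np.mgrid[0:480,0:640];W=world(n,np.c_[uu.ravel(),vv.ravel()],d,p,r).reshape(480,640,3)
    W[d<=0]=np.nan
    return W
E
python3 - <<'E'
from h import *
z=np.load('pics/side0.npz');W=cloud('side',z['im'],z['d'])
np.set_printoptions(precision=3,suppress=True)
for k,(u,v) in dict(spent=(311,253),head=(342,244),suppend=(290,268),fresh=(292,333),beak=(332,333),dish=(253,334),stop=(302,318),tray=(295,203),empty=(268,195),blue=(291,224),green=(251,250),reag=(251,412),spoon=(360,315),bench=(200,350),cell=(340,225)).items(): print(k,W[v,u])
# ortho colour/height, x 0.3..1.0, y -0.55..0.45, 2mm
z2=np.load('pics/scene0.npz');W2=cloud('scene',z2['im'],z2['d'])
S=700;O=np.zeros((500,400,3),np.uint8)
for w,im in((W2,z2['im']),(W,z['im'])):
    w=w.reshape(-1,3);c=im.reshape(-1,3)
    k=(w[:,2]<.14)&(w[:,2]>-.01);w,c=w[k],c[k];o=np.argsort(w[:,2]);w,c=w[o],c[o]
    a=((w[:,0]-.3)/.002).astype(int);b=((.45-w[:,1])/.002).astype(int)
    k=(a>=0)&(a<400)&(b>=0)&(b<500);O[b[k],a[k]]=c[k]
cv2.imwrite('pics/ortho.png',cv2.dilate(O,np.ones((2,2)))[:,:,::-1])
E
```

```text
spent [ 0.568 -0.037  0.072]
head [ 0.667 -0.02   0.083]
suppend [ 0.5   -0.04   0.019]
fresh [ 0.488 -0.328  0.055]
beak [ 0.591 -0.352  0.069]
dish [ 0.38  -0.277  0.004]
stop [ 0.519 -0.262  0.034]
tray [0.543 0.325 0.005]
empty [0.446 0.332 0.046]
blue [0.517 0.137 0.055]
green [0.382 0.02  0.055]
reag [ 0.386 -0.589  0.13 ]
spoon [ 0.687 -0.243  0.001]
bench [ 0.236 -0.309 -0.002]
cell [0.674 0.069 0.087]
```

View pics/ortho.png

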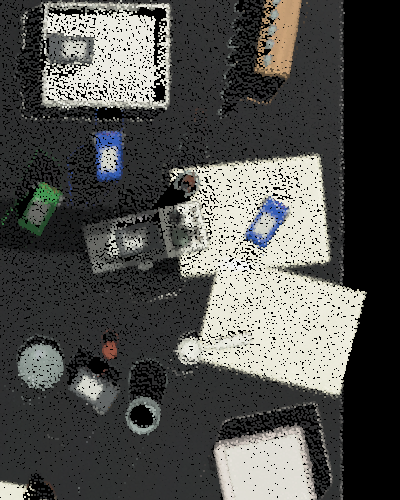

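```bash
python3 - <<'E'
from h import *
grab('wrist','w1')
E
```

```text
(no output)
```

View pics/w1.png

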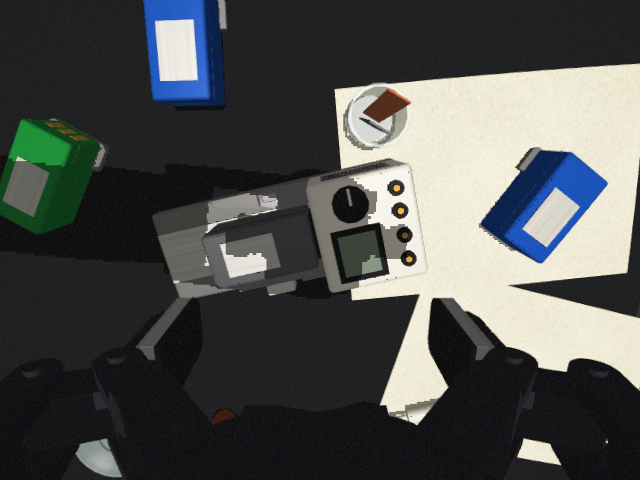

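```bash
cat >> h.py <<'E'
def rect(W,zlo,zhi,box,ref=None):
    k=(W[...,2]>zlo)&(W[...,2]<zhi)&(W[...,0]>box[0])&(W[...,0]<box[1])&(W[...,1]>box[2])&(W[...,1]<box[3])
    m=cv2.morphologyEx(k.astype(np.uint8),cv2.MORPH_OPEN,np.ones((3,3)))
    n,l,s,_=cv2.connectedComponentsWithStats(m);m=l==1+np.argmax(s[1:,4])
    P=W[m];r=cv2.minAreaRect((P[:,:2]*1000).astype(np.float32))
    (cx,cy),(a,b),th=r
    if a<b:a,b,th=b,a,th+90
    th=(th+90)%180-90
    return dict(c=(round(cx,1),round(cy,1)),size=(round(a,1),round(b,1)),yaw=round(th,1),z=round(float(np.median(P[:,2]))*1000,1),n=int(m.sum()))
E
python3 - <<'E'
from h import *
z=np.load('pics/w1.npz');W=cloud('wrist',z['im'],z['d'],z['p'],z['r'])
print('bench',np.nanmedian(W[30:60,400:600,2]))
print('head',rect(W,.074,.085,(.58,.78,-.12,.1)))
print('pack',rect(W,.066,.074,(.45,.64,-.12,.1)))
print('deck',rect(W,.012,.028,(.45,.64,-.12,.1)))
z=np.load('pics/side0.npz');W=cloud('side',z['im'],z['d'])
for n,b in dict(fresh=(.42,.56,-.42,-.28),empty=(.38,.5,.28,.42)).items(): print(n,rect(W,.045 if n=='fresh' else .05,.066,b))
print('tray',rect(W,.025,.042,(.3,.7,.2,.5)))
print('button/reag',rect(W,.06,.14,(.3,.5,-.7,-.5)))
E
```

```text
bench 0.0009017933287673863
head {'c': (666.6, -5.7), 'size': (91.5, 83.6), 'yaw': -77.1, 'z': 81.2, 'n': 9858}
pack {'c': (578.4, -26.5), 'size': (89.9, 48.5), 'yaw': 13.3, 'z': 72.9, 'n': 3871}
deck {'c': (539.8, -41.8), 'size': (127.7, 104.8), 'yaw': 12.8, 'z': 19.6, 'n': 6650}
fresh {'c': (485.8, -330.2), 'size': (91.9, 51.5), 'yaw': -32.7, 'z': 53.1, 'n': 536}
empty {'c': (440.1, 351.6), 'size': (90.0, 58.7), 'yaw': -0.2, 'z': 58.3, 'n': 205}
tray {'c': (435.1, 328.2), 'size': (71.0, 14.9), 'yaw': -0.4, 'z': 33.8, 'n': 68}
button/reag {'c': (385.9, -594.5), 'size': (59.1, 48.2), 'yaw': 8.5, 'z': 91.4, 'n': 703}
```

jog_arm --pt "0 0 0 -2.75 -0.77 1.5 0" --pt "0 0 0 -2.75 -0.77 1.5 0" --pt "0 0 0 -2.75 -0.77 1.5 0" --pt "0 0 0 -2.75 -0.77 1.5 0" --pt "0 0 -0.1143 0 0 3 0" --pt "0 0 -0.1143 0 0 3 0" --pt "0 0 0 0 0 3 0" --pt "0 0 0 0 0 2 0" --pt "0 0 0 0 0 0.5 0" --pt "0 0 0 0 0 0 0" --grip_force 40

```text
t: 0.98
tool_pos: [0.5925, -0.1095, 0.0758]
tool_rot: [-1.951, -2.457, 0.003]
contact_force: [-0.7, 0.4, 0.6]
opening: -0.0001
```

jog_arm --pt "0 0 0 0 0 2.3 0" --pt "0 0 0 0 0 2.2 0" --pt "0 0 0 0.6 0 0 0" --pt "0 0 0 0.5 0 0 0" --pt "0 0 0 0.3 0 0 0" --pt "0 0 0 0.2 0 0 0" --pt "0 0 0 0.2 0 0 0" --pt "0 0 0 0 0 0 0"

```text
t: 1.65
tool_pos: [0.5917, -0.0929, 0.0355]
tool_rot: [1.95, 2.457, 0.002]
contact_force: [1.1, -1.2, 2.0]
opening: 0.0001
```

jog_arm --pt "0 0 0 0.2 0 0 0" --pt "0 0 0 0 0 0 0" --pt "0 0 0 0 0 0 0"

```text
t: 1.9
tool_pos: [0.5906, -0.0911, 0.0343]
tool_rot: [1.952, 2.458, 0.001]
contact_force: [2.1, -3.4, 3.2]
opening: -0.0
```

jog_arm --pt "0 0 0 0.2 0 0 0" --pt "0 0 0 0.2 0 0 0" --pt "0 0 0 0 0 0 0" --pt "0 0 0 0 0 0 0"

```text
t: 2.23
tool_pos: [0.5888, -0.0866, 0.0333]
tool_rot: [1.953, 2.46, 0.0]
contact_force: [2.0, -3.6, 2.2]
opening: -0.0004
```

```bash
cat >> h.py <<'E'
S=np.array([578.4,-26.3]);YS=np.radians(13.1)
def sup(p):
    d=np.array(p)[:2]-S;c,s=np.cos(YS),np.sin(YS);return np.round([c*d[0]+s*d[1],-s*d[0]+c*d[1]],1)
E
python3 - <<'E'
from h import *
for n in('wrist','side'):
    im,d,p,r=grab(n,n+'2');W=cloud(n,im,d,p,r)
    try: q=rect(W,.064,.076,(.45,.615,-.12,.1));print(n,q,sup(q['c']))
    except Exception as e:print(n,e)
E
```

```text
wrist {'c': (562.7, -30.3), 'size': (90.8, 48.8), 'yaw': 12.9, 'z': 73.1, 'n': 89874} [-16.2  -0.3]
side {'c': (538.3, -29.2), 'size': (41.3, 39.3), 'yaw': 11.1, 'z': 71.2, 'n': 83} [-39.7   6.3]
```

jog_arm --pt "0 0 0 -1.5 0 0 0" --pt "0 0 0 0 0 -3 0" --pt "0 0 0 0 0 -3 0" --pt "0 0 0.12 0 0 -3 1" --pt "0 0 0.12 0 0 -3 1" --pt "0 0 0.12 0 0 0 1" --pt "0 0 0.12 0 0 0 1" --pt "0 0 0.12 0 0 0 1" --pt "0 0 0.12 0 0 0 1" --pt "0 0 0.12 0 0 0 1" --pt "0 0 0.12 0 0 0 1" --pt "0 0 0.12 0 0 0 1"

```text
t: 3.33
tool_pos: [0.5908, -0.1012, 0.1516]
tool_rot: [-2.94, -1.096, 0.005]
contact_force: [0.6, -0.2, 1.6]
opening: 0.0855
```

jog_arm --pt "0 0 0.12 0 0 0 1" --pt "0 0 0.12 0 0 0 1" --pt "0 0 0.12 0 0 0 1" --pt "0 0 0.1308 0 0 0 1" --pt "0 0 0 -0.4 -2.5 0 1" --pt "0 0 0 -0.4 -2.5 0 1" --pt "0 0 0 -0.47 -2.57 0 1" --pt "0 0 0 0 0 0 1" --pt "0 0 0 0 0 0 1"

```text
t: 4.08
tool_pos: [0.5608, -0.0298, 0.1519]
tool_rot: [-3.118, -0.37, 0.005]
contact_force: [0.1, -0.4, -1.1]
opening: 0.0855
```

jog_arm --pt "0 0 0 0.1 0 3 1" --pt "0 0 0 0 0 3 1" --pt "0 0 0 0 0 2.5 1" --pt "0 0 0 0 0 1.5 1" --pt "0 0 0 0 0 0 1" --pt "0 0 0 0 0 0 0" --pt "0 0 0 0 0 0 0" --pt "0 0 0 0 0 0 0" --pt "0 0 0 0 0 0 0" --pt "0 0 0 0 0 0 0" --grip_force 40

```text
t: 4.92
tool_pos: [0.5644, -0.0306, 0.0554]
tool_rot: [3.119, 0.367, 0.004]
contact_force: [-1.9, -0.3, 5.8]
opening: 0.0477
```

jog_arm --pt "0 0 0 -0.8 0 -0.05 0" --pt "0 0 0 -1.2 0 -0.05 0" --pt "0 0 0 -1.2 0 -0.1 0" --pt "0 0 0 0 0 -0.5 0" --pt "0 0 0 0 0 -1.5 0" --pt "0 0 0 0 0 -2.5 0" --pt "0 0 0 0 0 -3 0" --pt "0 0 0 0 0 -3 0" --pt "0 0 0 0 0 -1 0" --pt "0 0 0 0 0 0 0"

```text
t: 5.75
tool_pos: [0.5341, -0.0382, 0.1739]
tool_rot: [3.118, 0.367, 0.01]
contact_force: [0.8, -0.5, -2.1]
opening: 0.0471
```

```bash
python3 - <<'E'
from h import *
z=np.load('pics/side0.npz');z2=np.load('pics/scene0.npz')
for n,q in(('side',z),('scene',z2)):
    W=cloud(n,q['im'],q['d']);im=q['im'].astype(int)
    wh=(im.min(2)>120)&(W[...,2]>-.005)&(W[...,2]<.042)&(W[...,0]>.33)&(W[...,0]<.68)&(W[...,1]>.2)&(W[...,1]<.48)
    m=cv2.morphologyEx(wh.astype(np.uint8),cv2.MORPH_OPEN,np.ones((2,2)))>0
    r=cv2.minAreaRect((W[m][:,:2]*1000).astype(np.float32));print(n,r)
    for lo,hi in((.05,.065),):
        k=(W[...,2]>lo)&(W[...,2]<hi)&(W[...,0]>.38)&(W[...,0]<.62)&(W[...,1]>.24)&(W[...,1]<.45);P=W[k]*1000
        if len(P)>5: print('empty',np.percentile(P,[2,98],axis=0).round(0),cv2.minAreaRect(P[:,:2].astype(np.float32)))
E
```

```text
side ((476.79541015625, 231.2672882080078), (442.2802734375, 248.02415466308594), 77.80459594726562)
empty [[399. 325.  51.]
 [484. 378.  63.]] ((440.2674560546875, 352.95556640625), (58.071937561035156, 88.88328552246094), 86.45653533935547)
scene ((492.48577880859375, 345.1689453125), (205.36807250976562, 292.8262023925781), 89.30858612060547)
empty [[399. 332.  51.]
 [486. 379.  63.]] ((441.8074951171875, 355.1011657714844), (50.155067443847656, 94.46099853515625), 84.721923828125)
```

jog_arm --pt "0 0 0 0.5 -1.5 0 0" --pt "0 0 0 0.8 -2.6 0 0" --pt "0 0 0 1 -3 0 0" --pt "0 0 0 1 -3 0 0" --pt "0 0 0 1 -3 0 0" --pt "0 0 0 1 -3 0 0" --pt "0 0 0 1 -3 0 0" --pt "0 0 0 1 -3 0 0" --pt "0 0 0 1 -3 0 0" --pt "0 0 0 1 -3 0 0" --pt "0 0 0 1 -3 0 0" --pt "0 0 0 1 -3 0 0"

```text
t: 6.75
tool_pos: [0.5612, 0.3212, 0.1666]
tool_rot: [3.118, 0.367, -0.007]
contact_force: [0.6, -0.2, -1.3]
opening: 0.0477
```

jog_arm --pt "0 0 0 0.7 -1.6 0 0" --pt "0 0 0 0 -0.5 1.5 0" --pt "0 0 0 0 0 2 0" --pt "0 0 0 0 0 1.5 0" --pt "0 0 0 0 0 0 0"

```text
t: 7.17
tool_pos: [0.5606, 0.3396, 0.1123]
tool_rot: [3.116, 0.366, -0.019]
contact_force: [-1.1, -0.6, -3.7]
opening: 0.0479
```

```bash
python3 - <<'E'
from h import *
im,d,p,r=grab('wrist','w3')
W=cloud('wrist',im,d,p,r)
k=(W[...,2]>.028)&(W[...,2]<.042)
P=W[k]*1000;print(p,len(P));print(np.percentile(P,[1,5,50,95,99],axis=0).round(0))
E
```

```text
[0.56063393 0.33964753 0.11229885] 11845
[[391. 134.  28.]
 [494. 171.  29.]
 [601. 350.  35.]
 [635. 439.  37.]
 [636. 440.  40.]]
```

View pics/w3.png

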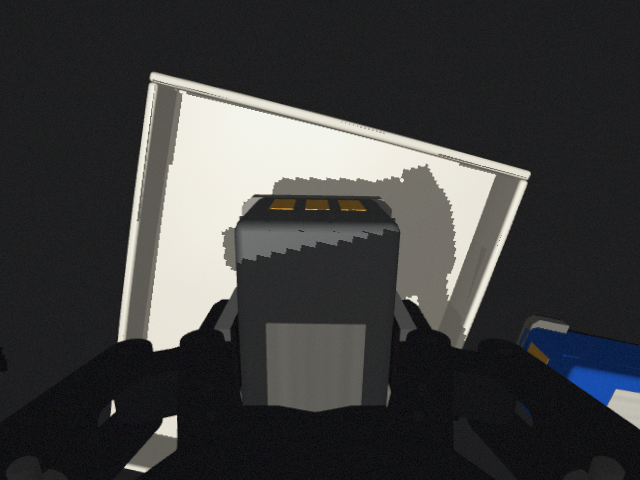

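jog_arm --pt "0 0 0 0.4 0 1.5 0" --pt "0 0 0 0 0 2 0" --pt "0 0 0 0 0 1.5 0" --pt "0 0 0 0 0 1 0" --pt "0 0 0 0 0 0.4 0" --pt "0 0 0 0 0 0 0" --pt "0 0 0 0 0 0 0"

```text
t: 7.8
tool_pos: [0.569, 0.3433, 0.0567]
tool_rot: [-3.12, -0.367, -0.001]
contact_force: [0.3, -0.9, -3.1]
opening: 0.0478
```

jog_arm --pt "0 0 0 0 0 0.6 0" --pt "0 0 0 0 0 0.3 0" --pt "0 0 0 0 0 0.2 0" --pt "0 0 0 0 0 0 0" --pt "0 0 0 0 0 0 0"

```text
t: 8.22
tool_pos: [0.5685, 0.3432, 0.0452]
tool_rot: [3.12, 0.367, -0.0]
contact_force: [0.1, 0.1, -2.6]
opening: 0.0477
```

jog_arm --pt "0 0 0 0 0 0.1 0" --pt "0 0 0 0 0 0.1 0" --pt "0 0 0 0 0 0 0" --pt "0 0 0 0 0 0 0"

```text
t: 8.55
tool_pos: [0.5685, 0.3432, 0.0433]
tool_rot: [3.12, 0.367, -0.0]
contact_force: [0.3, -0.2, -2.4]
opening: 0.0473
```

jog_arm --pt "0 0 0 0 0 0 0.85" --pt "0 0 0 0 0 0 0.85" --pt "0 0 0 0 0 0 0.85" --pt "0 0 0 0 0 -1 0.85" --pt "0 0 0 0 0 -3 0.85" --pt "0 0 0 0 0 -4 1" --pt "0 0 0 0 0 -4 1" --pt "0 0 0 0 0 -4 1" --pt "0 0 0 0 0 -4 1" --pt "0 0 0 -0.7 2 0 1" --pt "0 0 0 -1 2.9 0 1" --pt "0 0 0 -1 2.9 0 1"

```text
t: 9.55
tool_pos: [0.5608, 0.2609, 0.2463]
tool_rot: [-3.119, -0.37, -0.007]
contact_force: [0.7, -0.3, -0.2]
opening: 0.0851
```

jog_arm --pt "0 0 0 -1.1 3 0 1" --pt "0 0 0 -1.1 3 0 1" --pt "0 0 0 -1.1 3 0 1" --pt "0 0 0 -1.1 3 0 1" --pt "0 0 0 -1.1 3 0 1" --pt "0 0 0 -1.1 3 0 1" --pt "0 0 0 -1.1 3 0 1" --pt "0 0 0 -1.1 3 0 1" --pt "0 0 0 -1.1 3 0 1" --pt "0 0 0 -1.1 3 0 1" --pt "0 0 0 -1.1 3 0 1" --pt "0 0 0 -1.1 3 0 1"

```text
t: 10.55
tool_pos: [0.5154, -0.1213, 0.2447]
tool_rot: [3.119, 0.367, 0.003]
contact_force: [0.4, -0.5, 0.2]
opening: 0.0857
```

```bash
python3 - <<'E'
from h import *
o=ctrl.get_obs();print(o['t'],o['tool_pos'],o['opening'])
for n in('scene','side'):
    im,d,p,r=grab(n,n+'4');W=cloud(n,im,d)
    try: print(n,rect(W,.052,.066,(.505,.64,.25,.44)))
    except Exception as e: print(n,e)
    k=(W[...,2]>.045)&(W[...,2]<.08)&(W[...,0]>.505)&(W[...,0]<.63)&(W[...,1]>.25)&(W[...,1]<.43);P=W[k]*1000
    print(len(P),np.percentile(P,[2,50,98],axis=0).round(0))
E
```

```text
10.55 [ 0.51535851 -0.12132513  0.24469321] 0.0856951971141285
scene {'c': (566.6, 344.2), 'size': (95.0, 48.7), 'yaw': 13.4, 'z': 59.1, 'n': 381}
452 [[524. 319.  46.]
 [575. 348.  58.]
 [614. 374.  63.]]
side {'c': (597.6, 347.6), 'size': (55.0, 24.8), 'yaw': -88.9, 'z': 57.8, 'n': 49}
73 [[585. 319.  46.]
 [598. 336.  57.]
 [612. 374.  63.]]
```

jog_arm --pt "0 0 0 -1.2 3 0 1" --pt "0 0 0 -1.2 3 0 1" --pt "0 0 0 -1.2 3 0 1" --pt "0 0 0 -1.2 3 0 1" --pt "0 0 0.11 -1.2 3 0 1" --pt "0 0 0.12 -0.6 2.5 0 1" --pt "0 0 0.12 0 1 0 1" --pt "0 0 0.12 0 0 0 1" --pt "0 0 0.12 0 0 0 1" --pt "0 0 0.12 0 0 0 1" --pt "0 0 0.09 0 0 0 1" --pt "0 0 0 0 0 0 1"

```text
t: 11.65
tool_pos: [0.4898, -0.3146, 0.2442]
tool_rot: [3.016, -0.878, 0.001]
contact_force: [0.2, 0.0, 0.6]
opening: 0.0856
```

```bash
python3 - <<'E'
from h import *
im,d,p,r=grab('wrist','w5');W=cloud('wrist',im,d,p,r);print(p,r)
print('bench',np.nanmedian(W[50:150,50:100,2]))
print('fresh',rect(W,.048,.06,(.42,.56,-.42,-.27)))
k=(im[...,0]>1.8*im[...,2].astype(float)+20)&(W[...,2]>.015)&(W[...,2]<.04);P=W[k]*1000
print('stopper',np.percentile(P,[3,50,97],axis=0).round(0))
E
```

```text
[ 0.48976771 -0.31460968  0.24418097] [ 3.01639174e+00 -8.77883843e-01  1.46131895e-03]
bench 0.001092162620312337
fresh {'c': (486.4, -329.9), 'size': (89.1, 48.2), 'yaw': -32.9, 'z': 55.0, 'n': 6107}
stopper [[ 398. -568.   16.]
 [ 518. -253.   29.]
 [ 531. -239.   30.]]
```

View pics/w5.png

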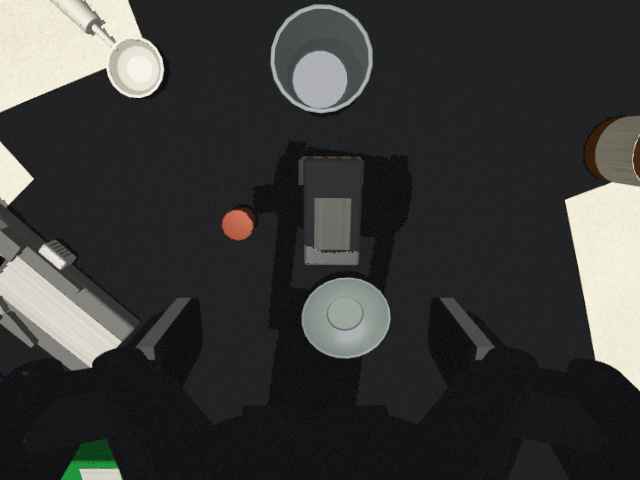

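jog_arm --pt "0 0 0 0.54 1.47 2 0.8" --pt "0 0 0 0 0 3 0.8" --pt "0 0 0 0 0 3 0.8" --pt "0 0 0 0 0 3 0.8" --pt "0 0 0 0 0 3 0.8" --pt "0 0 0 0 0 0 0.8" --pt "0 0 0 0 0 0 0.8"

```text
t: 12.28
tool_pos: [0.4852, -0.3293, 0.1019]
tool_rot: [-3.016, 0.873, 0.006]
contact_force: [0.5, -0.3, 1.3]
opening: 0.0684
```

jog_arm --pt "0 0 0 0.1 0 2 0.8" --pt "0 0 0 0 0 2 0.8" --pt "0 0 0 0 0 1.5 0.8" --pt "0 0 0 0 0 0.8 0.8" --pt "0 0 0 0 0 0 0.8" --pt "0 0 0 0 0 0 0" --pt "0 0 0 0 0 0 0" --pt "0 0 0 0 0 0 0" --pt "0 0 0 0 0 0 0" --pt "0 0 0 0 0 0 0" --grip_force 40

```text
t: 13.12
tool_pos: [0.4883, -0.3322, 0.0429]
tool_rot: [3.015, -0.876, 0.006]
contact_force: [-0.1, 0.7, 5.7]
opening: 0.0472
```

jog_arm --pt "0 0 0 0 0 -0.5 0" --pt "0 0 0 0 0 -2 0" --pt "0 0 0 0 0 -3 0" --pt "0 0 0 0 0 -3.5 0" --pt "0 0 0 0 0 -3.5 0" --pt "0 0 0 0 0 -3 0" --pt "0 0 0 -0.6 -1.2 0 0" --pt "0 0 0 -1.3 -2.5 0 0" --pt "0 0 0 -1.5 -3 0 0" --pt "0 0 0 -1.5 -3 0 0" --pt "0 0 0 -1.5 -3 0 0" --pt "0 0 0 -1.5 -3 0 0"

```text
t: 14.12
tool_pos: [0.5032, -0.154, 0.1938]
tool_rot: [-3.016, 0.877, 0.004]
contact_force: [0.9, -0.3, -3.0]
opening: 0.0474
```

jog_arm --pt "0 0 0 -1.5 -3 0 0" --pt "0 0 0 -1.5 -3 0 0" --pt "0 0 0 -1.3 -2.5 0 0" --pt "0 0 0 -1 -2 0 0" --pt "0 0 -0.115 0 0 0 0" --pt "0 0 -0.115 0 0 0 0" --pt "0 0 -0.115 0 0 0 0" --pt "0 0 -0.115 0 0 0 0" --pt "0 0 -0.115 0 0 0 0" --pt "0 0 -0.115 0 0 0 0" --pt "0 0 -0.105 0 0 0 0" --pt "0 0 0 0 0 0 0"

```text
t: 15.12
tool_pos: [0.5148, -0.0386, 0.1938]
tool_rot: [-3.12, -0.362, 0.004]
contact_force: [0.4, 0.2, -1.1]
opening: 0.0473
```

```bash
python3 - <<'E'
from h import *
o=ctrl.get_obs();p=o['tool_pos'];x=R.from_rotvec(o['tool_rot']).as_matrix()
print(p,sup(p*1000),np.degrees(np.arctan2(x[1,0],x[0,0])),x[:,2])
im,d,p,r=grab('wrist','w6');W=cloud('wrist',im,d,p,r)
print('head',rect(W,.074,.085,(.58,.78,-.12,.1)))
zt=p[2]+.054-.043;print(zt,rect(W,zt-.008,zt+.008,(.4,.62,-.12,.06)))
E
```

```text
[ 0.51479165 -0.03858829  0.19380982] [-64.7   2.4] 13.25270202721841 [-2.38749394e-03  4.85761281e-04 -9.99997032e-01]
head {'c': (639.3, -12.8), 'size': (92.3, 28.0), 'yaw': -76.3, 'z': 81.1, 'n': 8069}
0.2048098206894055 {'c': (523.5, -36.9), 'size': (74.8, 66.1), 'yaw': -77.1, 'z': 206.0, 'n': 29696}
```

jog_arm --pt "0 0 0 0 0.22 2 0" --pt "0 0 0 0 0 3 0" --pt "0 0 0 0 0 3 0" --pt "0 0 0 0 0 2.5 0" --pt "0 0 0 0 0 1.4 0" --pt "0 0 0 0 0 0.6 0" --pt "0 0 0 0 0 0 0" --pt "0 0 0 0 0 0 0" --pt "0 0 0 0 0 0 0"

```text
t: 15.92
tool_pos: [0.5175, -0.0415, 0.0719]
tool_rot: [3.12, 0.358, 0.004]
contact_force: [-0.4, 0.5, -2.3]
opening: 0.0474
```

jog_arm --pt "0 0 0 0 0 0.5 0" --pt "0 0 0 0 0 0.3 0" --pt "0 0 0 0 0 0.1 0" --pt "0 0 0 0 0 0 0" --pt "0 0 0 0 0 0 0"

```text
t: 16.33
tool_pos: [0.5163, -0.0412, 0.0613]
tool_rot: [-3.121, -0.359, 0.0]
contact_force: [-0.0, -0.2, -2.1]
opening: 0.0476
```

jog_arm --pt "0 0 0 0 0 0 0.75" --pt "0 0 0 0 0 0 0.75" --pt "0 0 0 0 0 0 0.75" --pt "0 0 0 0 0 -1 0.8" --pt "0 0 0 0 0 -3 0.8" --pt "0 0 0 0 0 -3 0.8" --pt "0 0 0 0 0 -3 0.8" --pt "0 0 0 -2 0 0 0" --pt "0 0 0 -3 0 0 0" --pt "0 0 0 -2.5 0 0 0" --pt "0 0 0 -0.5 0 0 0" --pt "0 0 0 0 0 0 0"

```text
t: 17.33
tool_pos: [0.4377, -0.0597, 0.1621]
tool_rot: [3.12, 0.358, 0.003]
contact_force: [0.4, 0.5, 0.9]
opening: 0.0074
```

```bash
python3 - <<'E'
from h import *
o=ctrl.get_obs();p=o['tool_pos'];print(p,sup(p*1000),o['opening'])
im,d,p,r=grab('wrist','w7');W=cloud('wrist',im,d,p,r)
q=rect(W,.065,.0765,(.4,.62,-.12,.06));print(q,sup(q['c']))
E
```

```text
[ 0.43773423 -0.05967303  0.16207845] [-144.6   -0.6] 0.007427650781766688
{'c': (513.0, -42.4), 'size': (89.7, 48.3), 'yaw': 12.6, 'z': 73.1, 'n': 15474} [-67.3  -0.9]
```

View pics/w7.png

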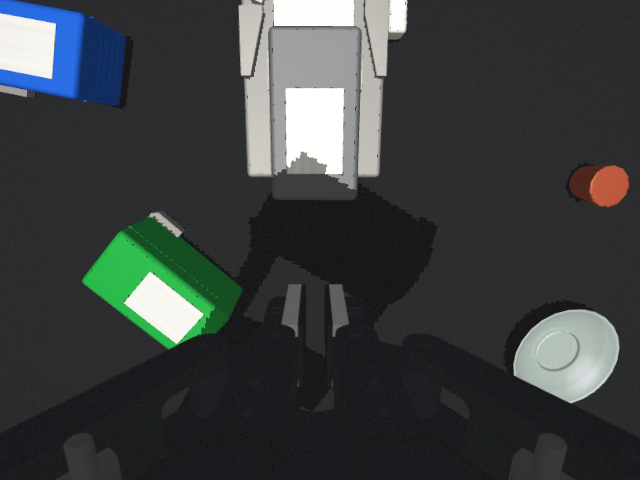

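jog_arm --pt "0 0 0 0 -0.05 3 0" --pt "0 0 0 0 0 3 0" --pt "0 0 0 0 0 3 0" --pt "0 0 0 0 0 2 0" --pt "0 0 0 0 0 0.6 0" --pt "0 0 0 0 0 0 0" --pt "0 0 0 0 0 0 0"

```text
t: 17.97
tool_pos: [0.4395, -0.0591, 0.0462]
tool_rot: [3.12, 0.36, 0.002]
contact_force: [0.7, 0.2, 1.5]
opening: 0.0
```

jog_arm --pt "0 0 0 1 0 0 0" --pt "0 0 0 0.7 0 0 0" --pt "0 0 0 0.5 0 0 0" --pt "0 0 0 0.5 0 0 0" --pt "0 0 0 0.5 0 0 0" --pt "0 0 0 0.5 0 0 0" --pt "0 0 0 0.5 0 0 0" --pt "0 0 0 0.5 0 0 0" --pt "0 0 0 0.5 0 0 0" --pt "0 0 0 0 0 0 0"

```text
t: 18.8
tool_pos: [0.4899, -0.047, 0.0454]
tool_rot: [3.121, 0.36, 0.001]
contact_force: [-0.6, -0.3, 0.7]
opening: 0.0004
```

jog_arm --pt "0 0 0 0.5 0 0 0" --pt "0 0 0 0.5 0 0 0" --pt "0 0 0 0.4 0 0 0" --pt "0 0 0 0.4 0 0 0" --pt "0 0 0 0.3 0 0 0" --pt "0 0 0 0.3 0 0 0" --pt "0 0 0 0 0 0 0"

```text
t: 19.38
tool_pos: [0.5111, -0.042, 0.0446]
tool_rot: [3.121, 0.36, -0.007]
contact_force: [-5.9, -2.8, 2.3]
opening: -0.0001
```

```bash
cat > st.py <<'E'
from h import *
o=ctrl.get_obs();p=o['tool_pos'];print(p,sup(p*1000),o['contact_force'])
im,d,p,r=grab('wrist','s%d'%(o['t']*100));W=cloud('wrist',im,d,p,r)
q=rect(W,.065,.0765,(.4,.61,-.12,.06));print(q,sup(q['c']))
E
python3 st.py
```

```text
[ 0.51108802 -0.04198085  0.04457943] [-69.1  -0. ] [-5.91232986 -2.82496925  2.32506986]
{'c': (552.5, -33.5), 'size': (108.4, 67.5), 'yaw': 11.8, 'z': 73.2, 'n': 67836} [-26.9  -1.1]
```

jog_arm --pt "0 0 0 0.25 0 0 0" --pt "0 0 0 0.25 0 0 0" --pt "0 0 0 0.25 0 0 0" --pt "0 0 0 0.25 0 0 0" --pt "0 0 0 0.2 0 0 0" --pt "0 0 0 0.1 0 0 0" --pt "0 0 0 0 0 0 0" --pt "0 0 0 0 0 0 0"

```text
t: 20.1
tool_pos: [0.5231, -0.0391, 0.0443]
tool_rot: [3.121, 0.36, -0.009]
contact_force: [-8.4, -4.8, 3.0]
opening: -0.0
```

```bash
python3 st.py
```

```text
[ 0.52305836 -0.03911206  0.04433506] [-56.8   0.1] [-8.44914733 -4.81381496  3.03734217]
{'c': (562.2, -34.7), 'size': (102.1, 67.2), 'yaw': 5.4, 'z': 73.2, 'n': 61091} [-17.7  -4.5]
```

jog_arm --pt "0 0 0 0.1 0 0 0" --pt "0 0 0 0.1 0 0 0" --pt "0 0 0 0 0 0 0" --pt "0 0 0 0 0 0 0"

```text
t: 20.48
tool_pos: [0.5249, -0.0387, 0.0443]
tool_rot: [3.121, 0.36, -0.009]
contact_force: [-8.8, -3.6, 2.8]
opening: 0.0002
```

jog_arm --pt "0 0 0 0.1 0 0 0" --pt "0 0 0 0.1 0 0 0" --pt "0 0 0 0 0 0 0" --pt "0 0 0 0 0 0 0"

```text
t: 20.82
tool_pos: [0.5253, -0.038, 0.0435]
tool_rot: [-3.12, -0.36, 0.015]
contact_force: [-13.3, -4.2, 4.8]
opening: 0.0
```

jog_arm --pt "0 0 0 0.1 0 0 0" --pt "0 0 0 0 0 0 0" --pt "0 0 0 0 0 0 0"

```text
t: 21.07
tool_pos: [0.5252, -0.0378, 0.043]
tool_rot: [-3.12, -0.359, 0.019]
contact_force: [-16.5, -3.5, 5.3]
opening: -0.0002
```

```bash
python3 st.py
```

```text
[ 0.52515767 -0.03775251  0.04298642] [-54.5   0.9] [-16.47352824  -3.5345814    5.2634202 ]
{'c': (562.4, -33.9), 'size': (98.9, 69.8), 'yaw': 3.2, 'z': 73.1, 'n': 60976} [-17.3  -3.8]
```

jog_arm --pt "0 0 0 -0.3 0 0 0" --pt "0 0 0 -0.5 0 0 0" --pt "0 0 0 0 0 0 0" --pt "0 0 0 0 0 0 0"

```text
t: 21.45
tool_pos: [0.5216, -0.0392, 0.0451]
tool_rot: [-3.121, -0.359, 0.001]
contact_force: [-3.9, 0.1, -0.4]
opening: -0.0002
```

jog_arm --pt "0 0 0 -2 0 0 0" --pt "0 0 0 -3 0 0 0" --pt "0 0 0 0 0 -3 0" --pt "0 0 0 0 0 -3 0" --pt "0 0 0 0 0 -3 0" --pt "0 0 0 0 0 -3 0" --pt "0 0 0 0 0 0 0" --pt "0 0 0 0 0 0 0"

```text
t: 22.12
tool_pos: [0.4761, -0.0512, 0.169]
tool_rot: [3.118, 0.36, 0.013]
contact_force: [0.4, 0.0, -0.2]
opening: -0.0001
```

```bash
python3 st.py; python3 - <<'E'
from h import *
im,d,p,r=grab('wrist','w8');W=cloud('wrist',im,d,p,r)
q=rect(W,.0655,.0755,(.4,.616,-.12,.06));print(q,sup(q['c']))
print('head',rect(W,.077,.086,(.58,.78,-.12,.1)))
E
```

```text
[ 0.47607115 -0.05117588  0.16903532] [-105.3   -1. ] [ 0.40347493  0.04671368 -0.1932281 ]
{'c': (572.5, -29.6), 'size': (76.8, 48.4), 'yaw': 13.1, 'z': 73.1, 'n': 12923} [-6.5 -1.9]
{'c': (571.1, -30.0), 'size': (74.1, 48.3), 'yaw': 13.2, 'z': 73.1, 'n': 13000} [-7.9 -1.9]Traceback (most recent call last):
  File "<stdin>", line 4, in <module>
  File "h.py", line 30, in rect
    n,l,s,_=cv2.connectedComponentsWithStats(m);m=l==1+np.argmax(s[1:,4])
                                                       ~~~~~~~~~^^^^^^^^^
    return _wrapfunc(a, 'argmax', axis=axis, out=out, **kwds)
    return bound(*args, **kwds)
ValueError: attempt to get argmax of an empty sequence
```

View pics/w8.png

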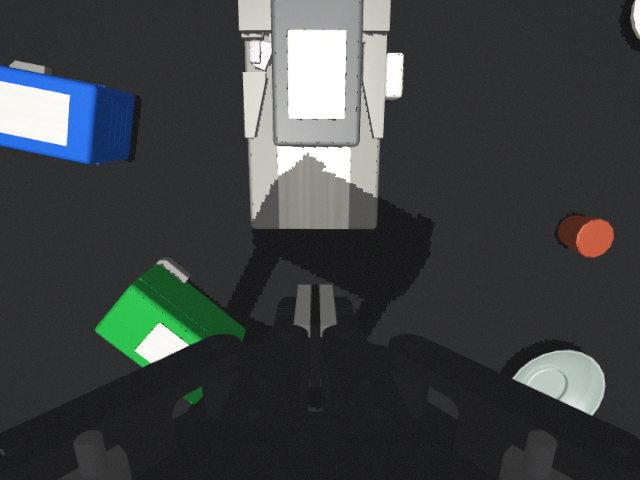

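jog_arm --pt "0 0 0 2 0 -3 0" --pt "0 0 0 2 0 -3 0" --pt "0 0 0 2.5 0 -2 0" --pt "0 0 0 2 0 0 0" --pt "0 0 0 0 0 0 0" --pt "0 0 0 0 0 0 0"

```text
t: 22.72
tool_pos: [0.556, -0.0311, 0.2432]
tool_rot: [-3.12, -0.361, 0.005]
contact_force: [-0.6, -0.3, -0.6]
opening: -0.0003
```

```bash
python3 - <<'E'
from h import *
im,d,p,r=grab('wrist','w9');W=cloud('wrist',im,d,p,r)
q=rect(W,.0655,.0755,(.4,.618,-.12,.06));print(q,sup(q['c']))
try: print('head',rect(W,.077,.086,(.58,.78,-.12,.1)))
except Exception: print('no head')
# button outer edge: top face z~.023, supply |x|<10, y -75..-46
def by(W,im):
    P=W.reshape(-1,3)*1000;D=P[:,:2]-S;c,s=np.cos(YS),np.sin(YS);x=c*D[:,0]+s*D[:,1];y=-s*D[:,0]+c*D[:,1]
    k=(abs(x)<10)&(y<-35)&(y>-80)&(P[:,2]>18)&(P[:,2]<30);return k.sum(),np.percentile(y[k],[0.5,2,5]).round(1)
print('button now',by(W,im))
for f in('w1','wrist2'):
    z=np.load(f'pics/{f}.npz');print(f,by(cloud('wrist',z['im'],z['d'],z['p'],z['r']),0))
for n in('side','scene'):
    im,d,p,r=grab(n,n+'9');W=cloud(n,im,d);print(n,W.shape)
    for nm,b in dict(spent=(.505,.64,.25,.44,.052,.066),empty=(.38,.5,.28,.42,.052,.066)).items(): print(nm,rect(W,b[4],b[5],b[:4]))
    # displaced glassware: compare with start
    a=cv2.imread(f'pics/{n}0.png')[:,:,::-1].astype(int)
    print('diff px',(abs(a-im.astype(int)).max(2)>60).sum())
cv2.imwrite('pics/cmp.png',np.hstack([cv2.imread('pics/w9.png')[:400,100:500],cv2.imread('pics/side9.png')[160:460,190:420].repeat(1,0).copy() if 0 else cv2.resize(cv2.imread('pics/side9.png')[160:460,190:490],(400,400))]))
E
```

```text
{'c': (578.6, -27.9), 'size': (88.4, 48.2), 'yaw': 12.6, 'z': 73.1, 'n': 6714} [-0.2 -1.6]
head {'c': (666.5, -6.4), 'size': (92.1, 82.6), 'yaw': -76.8, 'z': 81.3, 'n': 14719}
button now (np.int64(573), array([-58.7, -58. , -57. ]))
w1 (np.int64(345), array([-57.6, -57.2, -56.5]))
wrist2 (np.int64(1894), array([-54.6, -54.4, -54.2]))
side (480, 640, 3)
spent {'c': (534.4, 336.7), 'size': (51.4, 28.0), 'yaw': -85.5, 'z': 58.9, 'n': 59}
empty {'c': (440.1, 351.9), 'size': (88.9, 59.9), 'yaw': -2.9, 'z': 58.2, 'n': 202}
diff px 4864
scene (480, 640, 3)
spent {'c': (567.8, 343.3), 'size': (93.1, 49.7), 'yaw': 12.7, 'z': 59.0, 'n': 393}
empty {'c': (441.5, 354.1), 'size': (92.8, 50.0), 'yaw': -2.8, 'z': 58.7, 'n': 340}
diff px 3339
```

View pics/cmp.png

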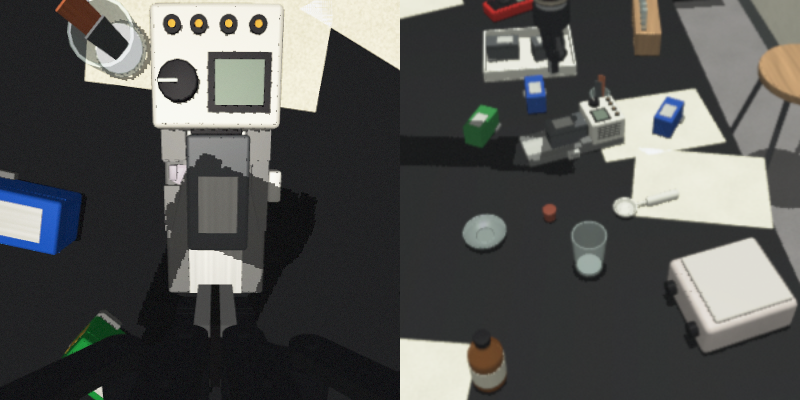

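```bash
python3 -c "
from station import ctrl
print(ctrl.finish_job())"
```

```text
the job is handed in; nothing more can be done
None
```

The job is handed in at about 23 s of robot time; the hand-in gives no verdict, so what follows rests on my own measurements. I pressed the button and the spent pack sprang out. I drew it clear and laid it in the +x half of the tray. I then set the fresh pack on the deck, let go of it and pushed it in until it met the solid stop.

**Last checks:**
- **Fresh pack:** its centre is at x -0.2 mm, y about -1.6 mm in the supply's frame. Its top is at the same height as the original pack's when home. It did not spring back when I withdrew.
- **Catch:** the button's outer face is back at about -58 mm, its rest position. I did not measure the nose itself.
- **Spent pack:** flat in the tray at about (0.567, 0.344) m. Its top is 59 mm above the bench, which fits its base being on the tray floor.
- **Other empty pack:** unmoved to within about 1 mm.
- **Glassware and the rest:** by eye they stand where they did in the last side picture. I did not measure them one by one.
- **Robot:** clear of everything, and the tool force reads about zero.

**Weak or disagreeing checks:**
- **Spent pack, side view:** in the last side picture the arm hid part of the spent pack, so that fit was incomplete (28 mm of its length). The scene camera gave the full outline.
- **y offset:** about 0.6 mm of the fresh pack's -1.6 mm is likely camera error, since the fixed head read about that much off in the same view.

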